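# Break down the supply pile at the blood collection desk

### The job

Restock the blood collection desk: take the pile of supplies apart from the top and put each thing in its own holder, without tipping any of them over and without pushing the rack of blood tubes about. The tape roll goes on the spindle with the thick post, the label roll on the spindle with the thin post, each threaded over the post and down flat on its seat; the taller, longer swab carton goes in the longer tray and the lower lancet carton in the shorter, wider tray, each upright and flat on the tray's floor.

Things in the scene. Friction and masses are not known exactly. Their poses are not given: they have to be found in the camera images.
- tape_roll: Roll of tan tape, a ring 60 mm across and 25 mm high, with a round bore of 40 mm right through it; 40 g. At the start it lies flat on top of the pile, on the label roll. Origin: centre of its underside, z up along the bore.
- label_roll: Roll of white labels, a ring 68 mm across and 26 mm high, with a round bore of 26 mm right through it; 70 g. Second from the top of the pile, flat on the lancet carton. Origin: centre of its underside, z up along the bore.
- lancet_box: Carton of lancets, white and green, 91 mm (its x) by 67 mm (its y) by 42 mm high; 130 g. Third in the pile, lying crosswise on the swab carton. Origin: centre of its underside. Grasp it across its 67 mm. (A like carton far back beside the drawers is not part of the job.)
- swab_box: Carton of swabs, white and blue, 106 mm (its x) by 63 mm (its y) by 52 mm high; 160 g. Bottom of the pile, on the table. Origin: centre of its underside. Grasp it across its 63 mm. (A like carton behind the drawers at the left is not part of the job.)
- tape_spindle: Holder with the thick post, fixed to the table: round dark foot 86 mm across, 9 mm high; on it a grey seat 47 mm across, its flat top 14 mm above the table; upright bare metal post 30 mm thick with tapered tip, ending 52 mm above the table. A seated roll's underside is 14 mm above the origin. Origin: centre of the foot's underside, z up along the post.
- label_spindle: Holder with the thin post, fixed to the table: the same as the tape spindle (foot 86 mm across and 9 mm high, seat 47 mm across with its flat top 14 mm above the table, tapered post ending 52 mm above the table), but its post is only 16 mm thick. A seated roll's underside is 14 mm above the origin. Origin: centre of the foot's underside, z up along the post.
- lancet_tray: Grey tray, the shorter and wider of the two, fixed. Inside 101 mm (its x) by 77 mm (its y); 3 mm walls, rim 24 mm above the table; floor 9 mm thick, so a seated carton's underside is 9 mm above the origin. Middle of each long side: finger notch 44 mm wide, cut down to 13 mm above the table. Origin: centre of the underside. The carton goes in either way round along the tray's x.
- swab_tray: Grey tray, the longer and narrower of the two, fixed. Inside 116 mm (its x) by 73 mm (its y); otherwise like the lancet tray: 3 mm walls, rim 24 mm above the table, floor 9 mm thick (a seated carton's underside is 9 mm above the origin), finger notches 44 mm wide in the long sides. Origin: centre of the underside. The carton goes in either way round along the tray's x.
- blood_rack: Black rack with red-capped blood tubes standing in its far half, 181 mm (its x) by 88 mm (its y) by 95 mm high over the tubes, loose on the table at the right. Not part of the job: leave it where it stands. Origin: centre of its underside.
Not all that is in view belongs to the job. What is shaped like the tape_roll but orange or red is not meant.

How it is judged:
At the end, for the whole second after the job is handed in: Each roll is threaded over the post of its own spindle (within 8 mm of its axis) and lies flat on the seat (underside within 4 mm of it); each carton stands upright in its own tray (within 10 mm of its centre) with its underside on the tray's floor (within 3 mm); all are at rest (horizontal distance between tape_roll and tape_spindle below 0.008 m and z of tape_roll in the frame of tape_spindle below 0.018 m and angle between each of tape_roll, label_roll's own z axis and vertical below 0.08 rad and horizontal distance between label_roll and label_spindle below 0.008 m and z of label_roll in the frame of label_spindle below 0.018 m and horizontal distance between lancet_box and lancet_tray below 0.01 m and z of lancet_box in the frame of lancet_tray below 0.012 m and angle between each of lancet_box, swab_box's own z axis and vertical below 0.05 rad and horizontal distance between swab_box and swab_tray below 0.01 m and z of swab_box in the frame of swab_tray below 0.012 m and linear speed of each of tape_roll, label_roll, lancet_box, swab_box below 0.02 m/s); the robot touches nothing.
It fails at once if a roll or carton of the pile is tipped over (more than about 35 degrees) (angle between any of tape_roll, label_roll, lancet_box, swab_box's own z axis and vertical above 0.6 rad).
It fails at once if the rack of blood tubes is pushed more than 30 mm from its place or tipped (distance of blood_rack from where it was at the start of the episode above 0.03 m or angle between blood_rack's own z axis and vertical above 0.3 rad).
It also fails if it takes over 128 s, if anything falls off the work surface, if the arm or the gripper's body presses on something with over 40 N, if the wrist force passes 120 N, or if a joint passes its speed limit or range.

### The arm

A 6-joint arm with a two-finger parallel gripper is mounted at the origin on a cart in front of the work surface, level with it; the furniture and walls round the work are solid. World frame = base frame: x ahead of the robot, y to its left, z up, the work surface at z = 0. Lengths are in m, angles in rad, forces in N, time in s.
With the tool pointing down it reaches from about 0.425 to 0.95 m from the base axis. Payload 14.7 kg.
Tool frame: the origin (TCP) lies at the very end of the fingers, on their centre line; the grasp point (between the pads) lies 19 mm behind it; z points along the fingers, y is the line along which they close (so a half turn about z gives the same grasp; the last joint's range is limited). The gripper opens to 85 mm and grips with 20 to 120 N. Pads are 22 mm wide; open, the fingers measure 114 mm over their backs; the gripper's body (76 mm by 85 mm) begins 54 mm behind the grasp point. The pads swing forward as they close: fully open they stand 13 mm farther back than shut.
Start: joints at [1.14, 0.48, 1.596, -0, 1.065, -0.047], TCP at [0.243, 0.603, 0.2] pointing down, gripper open.
Joint ranges: [-2.75, 2.75], [-0.82, 2.05], [0.23, 2.67], [-1.56, 4.7], [0.09, 2.69], [-2.92, 2.92]. Speed limits (rad/s): [1.89, 1.89, 2.39, 3.01, 3.01, 3.01].

### API

Orientations are given as [roll, pitch, yaw] about the fixed x, y, z axes, in that order (R = Rz(yaw) Ry(pitch) Rx(roll)).
In Python, from plant import bot, eyes gives the robot as it stands. The module is installed in compiled form; this text tells all that it offers.
- The arm moves only by the tool play_rows, never from a script. Its argument "commands" is a list of rows, each an object with "fingers": the opening, from -1 (shut) to 1 (fully open); "xyz": the shift along the tool's x, y, z each as a share of 0.15 m, from -1 to 1, a list of three; "yaw": the turn about the tool's z as a share of pi/2 rad, from -1 to 1. A call has 1 to 20 rows; each row is the pose to reach, as a shift and turn from the pose commanded when the call began, along the tool's axes at that moment; what a row does not reach only later rows make up. A row lasts 1/8 s, in which the tool goes at most 62.5 mm and 10.7 degrees, less where a joint would pass 70% of its speed; a pose out of reach is approached as far as the arm can. A call with a number of a shift or a turn outside -1 to 1 is refused whole. A call with a gripper value outside its range is refused whole. The fingers move at their own pace and stop on an object; "squeeze" is the grip in N (left out, the last holds). Time passes only in rows, so rows that repeat a pose let the fingers close. It gives the time, the measured TCP pose, the force, the opening and the grip force at its end, in the units of the state.
- bot.get_state(): the state, without advancing time (a new reading comes with each control period).
- eyes.grab_frame(name): name is "scene" or "top" or "wrist"; returns (picture, depth): 400x640x3 uint8, blue, green, red; 400x640 float32, m along the optical axis (not along the pixel's ray), 0 where there is no reading.
- eyes.camera_model(name): a dict with "fx", "fy", "cx", "cy" (pixels), "distortion" ([k1, k2, p1, p2, k3] as OpenCV has them; the pictures are not rectified), "eye" and "rotation" of the camera in the world; the wrist camera has in their place "T_tool_cam" (4x4, takes a point from camera to tool coordinates, whose origin is the TCP and whose axes are the flange's). Camera axes: x right, y down, z forward; pixel columns grow to the right and rows downward; lengths in m; the calibration is good to about 2 mm. A picture is of the moment at which its call begins: read the wrist's pose just before it. camera_model takes no time and is no camera call.
- bot.sign_off(): hands the job in; it is judged then, once.
Trained networks look in the newest picture that a camera, given by its name, has taken for a name from the list of things; names that differ only in an ending like _2 or _b are one class to them, and where a whole thing is asked for, a point or a joint stands for the part that bears it (a point fixed in the world has none). Each returns a list of dicts, best first, with "conf" (0 to 1); they miss things now and then, are a little off and sometimes report something else, mostly with a low value. They report only what shows in the picture. A call takes as long as a camera call. They do not tell look-alikes from the thing itself.
- eyes.boxes_of(camera, target): "at" ([x, y, z] in m, in world coordinates, good to about 4 mm: the middle of the surface that is visible of it).
- eyes.mark_of(camera, target): "at" ([x, y, z] in m, in world coordinates, good to about 4 mm: a listed point, or the origin of a listed thing).
The state is a dict: "t": time; "q": joint angles; "qvel": joint speeds; "joint_torque": joint torques, N m; "ee_pos": TCP position; "orientation": TCP orientation; "force": force on the tool from outside, world axes, zero at the start; "moment": the same for the moment, N m; "gripper_width": finger opening in m; "gripper_force": force on a finger pad.
Only numpy, scipy, OpenCV 4.12 (cv2) and the standard library are available. Lean on these libraries where they do the work, as an engineer would, in place of code of your own. Each camera call takes 0.05 s, during which the arm holds its last target. There are 200 camera calls.

## Working session

There is one attempt and no reset: what is moved stays moved. The work goes in short steps, Python scripts to look and compute and a tool call to move; the robot and the scene stay as the last step left them, time stands still between calls to the robot, and variables do not carry over. Pictures are saved under pics/ and viewed, at most 14 in all, crops included, and the job is handed in when it is done.

Besides the shell and the picture viewer there is one more tool, called after ">>>" as name([rows], argument=value, ...), one row to a line, values as JSON. play_rows: Moves the arm, as the interface text tells. Its arguments: {"type":"object","properties":{"commands":{"type":"array"},"squeeze":{"type":"number"}},"required":["commands"]}

```bash
mkdir -p pics
python3 - <<'E'
from plant import bot, eyes
import cv2,numpy as np
s=bot.get_state(); print({k:np.round(v,3).tolist() for k,v in s.items()})
for n in ["scene","top"]:
    p,d=eyes.grab_frame(n); cv2.imwrite(f"pics/{n}0.png",p); np.savez(f"{n}0.npz",p=p,d=d)
    m=eyes.camera_model(n); print(n,{k:np.round(v,3).tolist() for k,v in m.items()})
    for t in ["tape_roll","label_roll","lancet_box","swab_box","tape_spindle","label_spindle","lancet_tray","swab_tray","blood_rack"]:
        print(t,[(np.round(o["at"],3).tolist(),round(o["conf"],2)) for o in eyes.mark_of(n,t)[:4]])
E
```

```text
{'t': 0.0, 'q': [1.14, 0.481, 1.597, 0.0, 1.065, -0.047], 'qvel': [-0.001, 0.001, 0.001, -0.001, 0.002, -0.0], 'joint_torque': [-0.004, -95.067, -43.017, -0.001, 0.013, -0.0], 'ee_pos': [0.243, 0.602, 0.199], 'orientation': [-3.14, -0.0, 2.758], 'force': [0.163, 0.619, -0.274], 'moment': [0.015, -0.013, -0.034], 'gripper_force': 0.0, 'gripper_width': 0.086}
scene {'fx': 395.01, 'fy': 395.01, 'cx': 319.117, 'cy': 202.768, 'distortion': [-0.048, 0.0, 0.0, 0.0, 0.0], 'eye': [-0.152, -0.521, 0.669], 'rotation': [-2.147, -0.006, -0.941]}
tape_roll [([0.462, -0.174, 0.115], 0.98), ([0.615, -0.303, -0.001], 0.62), ([0.494, -0.285, 0.0], 0.58)]
label_roll [([0.468, -0.172, 0.093], 0.81)]
lancet_box [([0.467, -0.174, 0.052], 0.58)]
swab_box [([0.464, -0.181, -0.0], 0.92), ([0.438, 0.341, -0.002], 0.3)]
tape_spindle [([0.449, 0.106, -0.0], 0.92)]
label_spindle [([0.436, 0.337, 0.001], 0.87)]
lancet_tray [([0.608, -0.041, -0.004], 0.81)]
swab_tray []
blood_rack []
top {'fx': 385.65, 'fy': 385.65, 'cx': 317.978, 'cy': 199.494, 'distortion': [-0.047, 0.0, 0.0, 0.0, 0.0], 'eye': [0.352, -0.017, 1.389], 'rotation': [-3.008, -0.015, -1.551]}
tape_roll [([0.496, -0.288, -0.001], 0.71), ([0.611, -0.305, 0.001], 0.68)]
label_roll [([0.467, -0.174, 0.095], 0.62)]
lancet_box [([0.468, -0.174, 0.052], 0.57)]
swab_box [([0.464, -0.183, 0.001], 0.52)]
tape_spindle [([0.45, 0.106, -0.002], 0.56), ([0.438, 0.338, 0.0], 0.39)]
label_spindle [([0.439, 0.339, 0.002], 0.68), ([0.607, -0.036, 0.001], 0.41)]
lancet_tray [([0.608, -0.037, 0.002], 0.83)]
swab_tray [([0.643, 0.194, -0.001], 0.82)]
blood_rack [([0.471, -0.395, 0.001], 0.62)]
```

View pics/scene0.png

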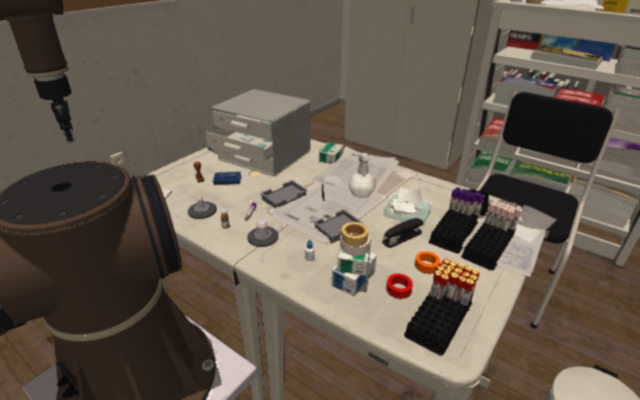

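View pics/top0.png

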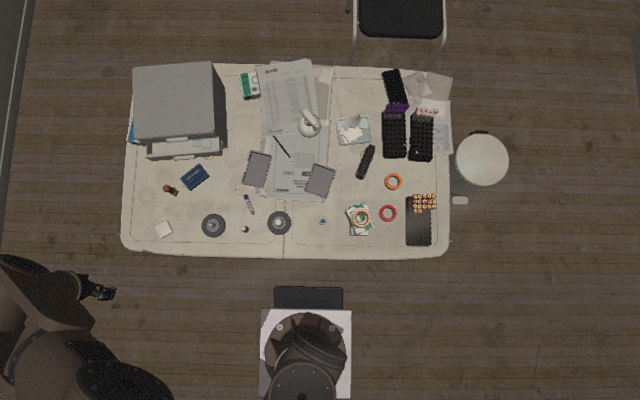

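The scene picture shows the pile near (355,255), the tape spindle at (263,235), the label spindle at (202,208) and the trays at (284,192) and (337,225). The top picture shows the pile at (360,219), with a red and an orange decoy ring at (388,213) and (393,182).

```bash
cat > h.py <<'E'
from plant import bot, eyes
import cv2,numpy as np
from scipy.spatial.transform import Rotation as Ro
def plan(x,y,z,yaw=None,frm=None):
    """Print tool-axis shift (share of .15) from commanded/measured pose to target."""
    s=bot.get_state(); p,o=(s["ee_pos"],s["orientation"]) if frm is None else (frm[:3],[np.pi,0,frm[3]])
    y0=o[2]; d=np.array([x,y,z])-p
    c,n=np.cos(y0),np.sin(y0)
    t=np.array([c*d[0]+n*d[1], n*d[0]-c*d[1], -d[2]])/.15
    dy=0 if yaw is None else -((yaw-y0+np.pi)%(2*np.pi)-np.pi)/(np.pi/2)
    print("xyz",np.round(t,3).tolist(),"yaw",round(dy,3))
def wrist(name):
    s=bot.get_state(); p,d=eyes.grab_frame("wrist"); m=eyes.camera_model("wrist")
    cv2.imwrite(f"pics/{name}.png",p)
    T=np.eye(4); T[:3,:3]=Ro.from_euler("xyz",s["orientation"]).as_matrix(); T[:3,3]=s["ee_pos"]
    W=cloud(d,m,T@np.array(m["T_tool_cam"]))
    np.savez(name,p=p,d=d,W=W); return p,d,W
def cloud(d,m,T):
    K=np.array([[m["fx"],0,m["cx"]],[0,m["fy"],m["cy"]],[0,0,1]])
    h,w=d.shape; u,v=np.meshgrid(np.arange(w),np.arange(h))
    q=cv2.undistortPoints(np.stack([u,v],-1).reshape(-1,1,2).astype(float),K,np.array(m["distortion"])).reshape(h,w,2)
    P=np.concatenate([q*d[...,None],d[...,None]],-1)
    W=P@T[:3,:3].T+T[:3,3]; W[d<=0]=np.nan; return W
def marks(cam,names):
    for t in names: print(t,[(np.round(o["at"],3).tolist(),round(o["conf"],2)) for o in eyes.mark_of(cam,t)[:4]])
E
python3 - <<'E'
from h import *
m=eyes.camera_model("wrist"); print(np.round(m["T_tool_cam"],3).tolist(),m["fx"],m["distortion"])
plan(.35,.40,.35,np.pi/2)
plan(.5,.15,.35,frm=[.35,.40,.35,np.pi/2])
E
```

```text
[[0.0, -0.949, -0.314, 0.082], [1.0, -0.0, 0.001, 0.001], [-0.001, -0.314, 0.949, -0.175], [0.0, 0.0, 0.0, 1.0]] 316.45650598919406 [-0.0342495  0.         0.         0.         0.       ]
xyz [-1.165, -0.987, -1.001] yaw 0.756
xyz [-1.667, 1.0, -0.0] yaw 0
```

>>> play_rows([
  {"fingers": 1, "xyz": [-0.9, -0.8, -1], "yaw": -0.244},
  {"fingers": 1, "xyz": [-0.9, -0.8, -1], "yaw": -0.244},
  {"fingers": 1, "xyz": [-0.9, -0.8, -1], "yaw": -0.244},
  {"fingers": 1, "xyz": [-0.9, -0.8, -1], "yaw": -0.244},
])

```text
t: 1.5
ee_pos: [0.3244, 0.4394, 0.3518]
orientation: [3.141, 0.001, 3.141]
force: [1.6, 0.1, -0.5]
gripper_width: 0.0856
gripper_force: 0.0
```

>>> play_rows([
  {"fingers": 1, "xyz": [-0.8, -1, 0], "yaw": 0},
  {"fingers": 1, "xyz": [-0.8, -1, 0], "yaw": 0},
  {"fingers": 1, "xyz": [-0.8, -1, 0], "yaw": 0},
])

```text
t: 1.88
ee_pos: [0.4416, 0.2928, 0.3502]
orientation: [3.141, 0.001, 3.141]
force: [0.9, -0.9, 0.6]
gripper_width: 0.0855
gripper_force: 0.0
```

>>> play_rows([
  {"fingers": 1, "xyz": [0, -0.5, 0], "yaw": 0},
  {"fingers": 1, "xyz": [0, -0.5, 0], "yaw": 0},
  {"fingers": 1, "xyz": [0, -0.5, 0], "yaw": 0},
  {"fingers": 1, "xyz": [0, -0.5, 0], "yaw": 0},
])

```text
t: 2.38
ee_pos: [0.4407, 0.2206, 0.35]
orientation: [3.141, 0.0, -3.141]
force: [-0.5, 0.5, 0.3]
gripper_width: 0.0857
gripper_force: 0.0
```

Run:
```python
from h import *
p,d,W=wrist("w1"); marks("wrist",["tape_spindle","label_spindle","lancet_tray","swab_tray"])
```

```text
tape_spindle [([0.453, 0.108, -0.001], 0.89)]
label_spindle [([0.439, 0.343, -0.003], 0.69)]
lancet_tray [([0.611, -0.042, -0.005], 0.92), ([0.456, 0.108, -0.001], 0.64)]
swab_tray [([0.644, 0.191, 0.001], 0.86)]
```

View pics/w1.png

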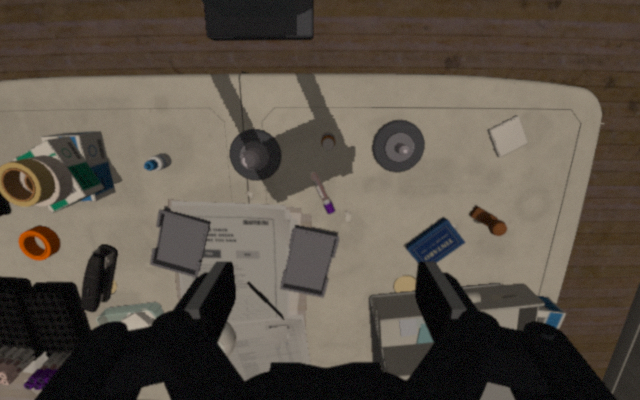

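>>> play_rows([
  {"fingers": 1, "xyz": [0, -1, 0], "yaw": 0},
  {"fingers": 1, "xyz": [0, -1, 0], "yaw": 0},
  {"fingers": 1, "xyz": [0, -1, 0], "yaw": 0},
  {"fingers": 1, "xyz": [0, -1, 0], "yaw": 0},
])

```text
t: 3.12
ee_pos: [0.4406, 0.0682, 0.35]
orientation: [-3.141, 0.0, 3.139]
force: [-0.6, 0.8, 0.1]
gripper_width: 0.0851
gripper_force: 0.0
```

>>> play_rows([
  {"fingers": 1, "xyz": [0, -1, 0], "yaw": 0},
  {"fingers": 1, "xyz": [0, -1, 0], "yaw": 0},
  {"fingers": 1, "xyz": [0, -1, 0], "yaw": 0},
  {"fingers": 1, "xyz": [0, -1, 0], "yaw": 0},
  {"fingers": 1, "xyz": [0, -1, 0], "yaw": 0},
])

```text
t: 3.75
ee_pos: [0.4407, -0.0796, 0.3498]
orientation: [3.141, -0.0, 3.142]
force: [-0.6, -0.3, -0.7]
gripper_width: 0.0855
gripper_force: 0.0
```

The wrist view shows the thick-post spindle at (255,154), the thin-post one at (398,146), the lancet tray at (183,241) and the swab tray at (311,260).

Run:
```python
from h import *
p,d,W=wrist("w2"); marks("wrist",["tape_roll","label_roll","lancet_box","swab_box","tape_spindle","lancet_tray","swab_tray"])
def seg(W,c,r,z0,z1):
    m=(np.hypot(W[...,0]-c[0],W[...,1]-c[1])<r)&(W[...,2]>z0)&(W[...,2]<z1); return W[m]
def rect(n,Q):
    r=cv2.minAreaRect((Q[:,:2]*1000).astype(np.float32)); print(n,len(Q),r, "zmed",np.round(np.median(Q[:,2]),4))
def circ(n,Q):
    r=cv2.minEnclosingCircle((Q[:,:2]*1000).astype(np.float32)); print(n,len(Q),r,np.round(np.median(Q,0),4))
c=(.465,-.175)
circ("tape",seg(W,c,.06,.135,.16)); circ("label",seg(W,c,.07,.11,.126))
rect("lancet",seg(W,c,.09,.088,.099)); rect("swab",seg(W,c,.09,.044,.058))
for f in ["w1","w2"]:
    V=np.load(f+".npz")["W"]; print(f,"table",np.nanmedian(V[(abs(V[...,0]-.5)<.1)&(abs(V[...,1]-.1)<.2)][:,2]))
    circ("tsp post",seg(V,(.451,.107),.05,.03,.06)); circ("foot",seg(V,(.451,.107),.055,.005,.06))
    circ("lsp post",seg(V,(.438,.340),.05,.03,.06)); circ("foot",seg(V,(.438,.340),.055,.005,.06))
    rect("ltray",seg(V,(.609,-.04),.075,.005,.03)); rect("stray",seg(V,(.643,.193),.08,.005,.03))
```

```text
tape_roll [([0.488, -0.283, -0.002], 0.8), ([0.606, -0.303, 0.002], 0.66), ([0.464, -0.177, 0.119], 0.59)]
label_roll [([0.467, -0.175, 0.094], 0.56), ([0.457, 0.104, -0.003], 0.56)]
lancet_box []
swab_box [([0.468, -0.18, -0.003], 0.57)]
tape_spindle [([0.452, 0.105, -0.002], 0.66)]
lancet_tray [([0.612, -0.043, -0.005], 0.84)]
swab_tray [([0.646, 0.192, -0.0], 0.7)]
tape 1167 ((462.427978515625, -172.61451721191406), 30.252893447875977) [ 0.461  -0.1722  0.1457]
label 637 ((466.4962463378906, -172.07745361328125), 34.03386688232422) [ 0.4648 -0.1685  0.1205]
lancet 1214 ((465.3946228027344, -173.08543395996094), (90.97918701171875, 67.92353057861328), 24.565418243408203) zmed 0.0953
swab 439 ((449.0743103027344, -157.57908630371094), (120.22126770019531, 61.478721618652344), 36.49441909790039) zmed 0.0531
w1 table 0.42986497962916564
tsp post 333 ((450.71856689453125, 107.16036987304688), 14.829575538635254) [0.4483 0.1098 0.0512]
foot 2111 ((451.1736755371094, 105.50061798095703), 44.275699615478516) [0.4463 0.1113 0.0106]
lsp post 106 ((435.93060302734375, 341.0093078613281), 7.6
[... 332 characters left out ...]
.1341552734375), 77.04617309570312) zmed 0.0102
w2 table 0.011430135913438555
tsp post 360 ((450.6723327636719, 105.97879791259766), 15.182055473327637) [0.4482 0.102  0.0507]
foot 2131 ((450.3981628417969, 105.98711395263672), 43.53026580810547) [0.4458 0.0994 0.0109]
lsp post 163 ((435.596435546875, 340.22760009765625), 8.059536933898926) [0.435  0.337  0.0461]
foot 1997 ((435.774658203125, 340.6158752441406), 43.40541458129883) [0.4327 0.3347 0.0114]
ltray 3675 ((613.390625, -23.82390594482422), (115.53714752197266, 146.8118133544922), 71.88648986816406) zmed 0.0104
stray 3302 ((635.4182739257812, 175.5193634033203), (121.63729095458984, 133.77691650390625), 76.79255676269531) zmed 0.0103
```

View pics/w2.png

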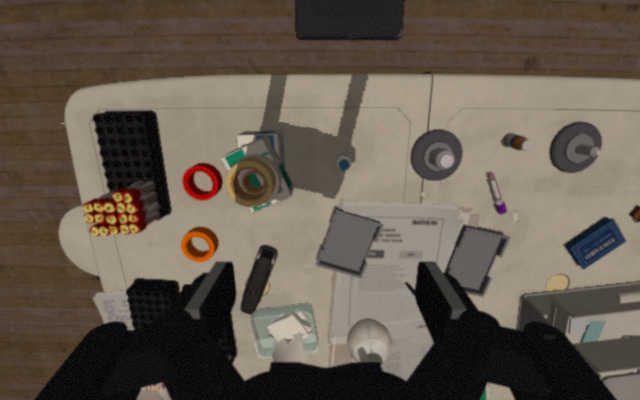

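The second view shows the pile at (252,180), clear of the rack and the decoy rings. The circle fits agree closely with the known sizes, so I'll take the tape roll first.

>>> play_rows([
  {"fingers": 1, "xyz": [-0.143, -0.617, 0], "yaw": 0},
  {"fingers": 1, "xyz": [-0.143, -0.617, 0.9], "yaw": 0},
  {"fingers": 1, "xyz": [-0.143, -0.617, 0.9], "yaw": 0},
  {"fingers": 1, "xyz": [-0.143, -0.617, 0.9], "yaw": 0},
  {"fingers": 1, "xyz": [-0.143, -0.617, 0.9], "yaw": 0},
  {"fingers": 1, "xyz": [-0.143, -0.617, 0.9], "yaw": 0},
])

```text
t: 4.9
ee_pos: [0.4631, -0.1732, 0.217]
orientation: [-3.14, 0.003, 3.142]
force: [0.1, -0.3, -0.9]
gripper_width: 0.0856
gripper_force: 0.0
```

Run:
```python
from h import *
plan(.4625,-.1725,.1235,np.pi)
def tray(f,c,n):
    V=np.load(f+".npz")["W"]
    m=((np.hypot(V[...,0]-c[0],V[...,1]-c[1])<.085)&(V[...,2]>.014)&(V[...,2]<.03)).astype(np.uint8)
    k,l,st,_=cv2.connectedComponentsWithStats(m); Q=V[m>0]
    h=cv2.minAreaRect((Q[:,:2]*1000).astype(np.float32)); print(n,f,len(Q),h,cv2.boxPoints(h).round(0).tolist())
for f in ["w1","w2"]: tray(f,(.609,-.04),"lan"); tray(f,(.643,.193),"swab")
```

```text
xyz [0.004, 0.005, 0.624] yaw -0.0
lan w1 723 ((605.9055786132812, -36.634239196777344), (88.54118347167969, 112.7868423461914), 71.82192993164062) [[539.0, -61.0], [646.0, -96.0], [673.0, -12.0], [566.0, 23.0]]
swab w1 666 ((639.7803344726562, 190.1006317138672), (93.10869598388672, 131.14501953125), 78.15426635742188) [[566.0, 158.0], [694.0, 131.0], [714.0, 222.0], [585.0, 249.0]]
lan w2 700 ((606.459716796875, -36.09102249145508), (88.27191925048828, 112.8418960571289), 71.61235809326172) [[539.0, -60.0], [646.0, -96.0], [674.0, -12.0], [567.0, 24.0]]
swab w2 636 ((639.5076904296875, 186.3411407470703), (97.75741577148438, 131.4031219482422), 77.35686492919922) [[565.0, 153.0], [693.0, 124.0], [714.0, 220.0], [586.0, 248.0]]
```

>>> play_rows([
  {"fingers": 1, "xyz": [0.004, 0.005, 0.4], "yaw": 0},
  {"fingers": 1, "xyz": [0.004, 0.005, 0.55], "yaw": 0},
  {"fingers": 1, "xyz": [0.004, 0.005, 0.624], "yaw": 0},
  {"fingers": 1, "xyz": [0.004, 0.005, 0.624], "yaw": 0},
  {"fingers": 1, "xyz": [0.004, 0.005, 0.624], "yaw": 0},
  {"fingers": -0.2, "xyz": [0.004, 0.005, 0.624], "yaw": 0},
  {"fingers": -0.2, "xyz": [0.004, 0.005, 0.624], "yaw": 0},
  {"fingers": -0.2, "xyz": [0.004, 0.005, 0.624], "yaw": 0},
  {"fingers": -0.2, "xyz": [0.004, 0.005, 0.624], "yaw": 0},
  {"fingers": -0.2, "xyz": [0.004, 0.005, 0.624], "yaw": 0},
  {"fingers": -0.2, "xyz": [0.004, 0.005, 0.624], "yaw": 0},
], squeeze=25)

```text
t: 6.28
ee_pos: [0.4612, -0.1724, 0.1213]
orientation: [3.142, -0.0, 3.141]
force: [-0.3, 0.5, 0.3]
gripper_width: 0.0338
gripper_force: 0.0
```

Run:
```python
from h import *
p,d,W=wrist("w3"); q,e=eyes.grab_frame("scene")
cv2.imwrite("pics/c3.png",np.hstack([cv2.resize(p,(640,400)),cv2.resize(q[200:320,300:420],(400,400))])[:, :1040][:, :] if 0 else np.vstack([cv2.resize(p,(480,300)),cv2.resize(q[200:300,290:450],(480,300))]))
marks("scene",["tape_roll"])
```

```text
tape_roll [([0.459, -0.178, 0.119], 0.7), ([0.614, -0.304, -0.001], 0.68), ([0.495, -0.282, -0.004], 0.61)]
```

View pics/c3.png

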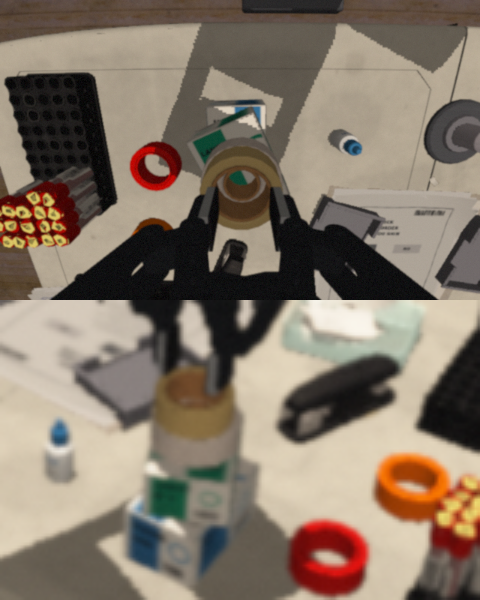

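The fingers seem to have closed without gripping the tape roll, which still lies on the pile. I'll measure the fingertip height from the depth.

Run:
```python
from h import *
f=np.load("w3.npz"); W=f["W"]; p=f["p"]
s=bot.get_state(); print(np.round(s["ee_pos"],4), s["gripper_width"], s["gripper_force"])
for v in range(215,340,10):
    print(v,[(u,np.round(W[v,u]*1000).tolist()) for u in (250,275,285,300,325,350,365,380,400)])
cv2.imwrite("pics/c4.png",cv2.resize(p[180:360,200:460],(780,540),interpolation=cv2.INTER_CUBIC))
```

```text
[ 0.4613 -0.1724  0.1213] 0.03406441009387322 0.0
215 [(250, [492.0, -246.0, 1.0]), (275, [454.0, -204.0, 101.0]), (285, [441.0, -193.0, 136.0]), (300, [437.0, -184.0, 147.0]), (325, [437.0, -171.0, 146.0]), (350, [437.0, -159.0, 146.0]), (365, [446.0, -147.0, 121.0]), (380, [492.0, -116.0, 2.0]), (400, [491.0, -96.0, 3.0])]
225 [(250, [503.0, -247.0, 1.0]), (275, [452.0, -201.0, 122.0]), (285, [443.0, -192.0, 145.0]), (300, [442.0, -184.0, 147.0]), (325, [442.0, -171.0, 146.0]), (350, [442.0, -158.0, 146.0]), (365, [444.0, -150.0, 142.0]), (380, [503.0, -116.0, 1.0]), (400, [503.0, -95.0, 2.0])]
235 [(250, [514.0, -248.0, 1.0]), (275, [448.0, -197.0, 146.0]), (285, [448.0, -192.0, 146.0]), (300, [460.0, -187.0, 119.0]), (325, [471.0, -171.0, 96.0]), (350, [448.0, -158.0, 146.0]), (365, [448.0, -151.0, 147.0]), (380, [514.0, -115.0, 1.0]), (400, [513.0, -95.0, 2.0])]
245 [(250, [525.0, -249.0, 1.0]), (275, [453.0, -197.0, 146.0]), (285, [453.0, -192.0, 147.0]), (300, [466.0, -187.0, 120.0]), (325, [478.0, -171.0, 97.0]), (350, [nan, nan, nan]), (365, [454.0, -150.0, 146.0]), (380, [4
[... 1847 characters left out ...]
]), (325, [612.0, -171.0, 1.0]), (350, [613.0, -143.0, 0.0]), (365, [467.0, -154.0, 185.0]), (380, [448.0, -153.0, 210.0]), (400, [448.0, -146.0, 209.0])]
325 [(250, [449.0, -195.0, 214.0]), (275, [444.0, -186.0, 219.0]), (285, [471.0, -188.0, 186.0]), (300, [622.0, -199.0, 5.0]), (325, [621.0, -171.0, 6.0]), (350, [626.0, -143.0, 1.0]), (365, [471.0, -154.0, 186.0]), (380, [nan, nan, nan]), (400, [449.0, -147.0, 213.0])]
335 [(250, [443.0, -193.0, 224.0]), (275, [444.0, -186.0, 223.0]), (285, [640.0, -217.0, 0.0]), (300, [633.0, -199.0, 9.0]), (325, [632.0, -171.0, 10.0]), (350, [640.0, -142.0, 1.0]), (365, [640.0, -125.0, 1.0]), (380, [444.0, -156.0, 224.0]), (400, [443.0, -150.0, 225.0])]
```

View pics/c4.png

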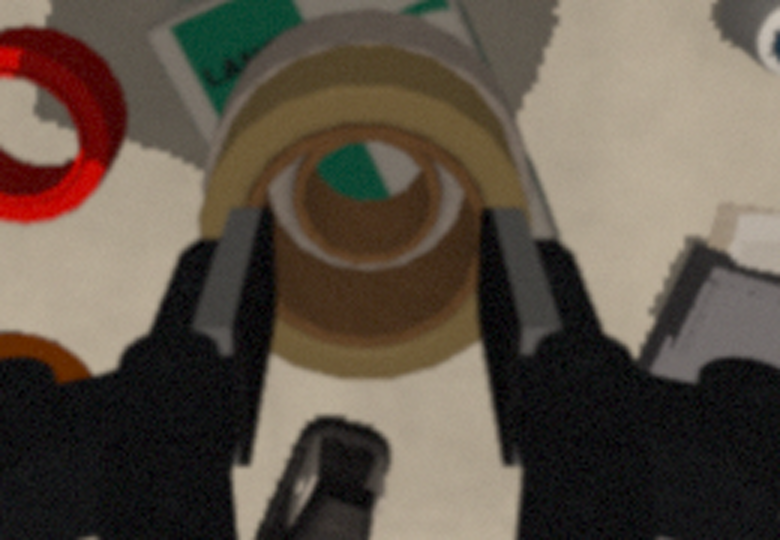

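The crop shows the fingers at (235,260) and (515,260) over the roll's rim. I'll check how far down the pads really reach.

Run:
```python
from h import *
f=np.load("w3.npz"); W=f["W"]; p=f["p"]
for v in (246,250,254,262,275,290,310,325,332):
    print(v,[(u,p[v,u].tolist(),np.round(W[v,u]*1000).tolist()) for u in range(280,297,3)])
# lowest points of the finger material: in plane y near +-17 and |x|<.012
s=bot.get_state(); print(s["force"],s["moment"])
```

```text
246 [(280, [54, 83, 102], [454.0, -195.0, 146.0]), (283, [28, 54, 78], [454.0, -193.0, 146.0]), (286, [35, 60, 87], [455.0, -192.0, 145.0]), (289, [47, 60, 75], [465.0, -193.0, 125.0]), (292, [94, 105, 117], [466.0, -191.0, 121.0]), (295, [86, 95, 107], [467.0, -190.0, 120.0])]
250 [(280, [57, 63, 70], [450.0, -193.0, 160.0]), (283, [59, 63, 66], [450.0, -192.0, 159.0]), (286, [48, 52, 55], [450.0, -190.0, 159.0]), (289, [18, 23, 29], [450.0, -189.0, 159.0]), (292, [83, 93, 104], [469.0, -192.0, 121.0]), (295, [86, 98, 109], [470.0, -190.0, 120.0])]
254 [(280, [60, 62, 65], [450.0, -192.0, 163.0]), (283, [59, 62, 65], [449.0, -191.0, 164.0]), (286, [27, 29, 28], [449.0, -189.0, 164.0]), (289, [14, 16, 19], [449.0, -188.0, 164.0]), (292, [42, 55, 70], [471.0, -191.0, 124.0]), (295, [87, 96, 109], [472.0, -190.0, 121.0])]
262 [(280, [62, 67, 67], [449.0, -191.0, 172.0]), (283, [47, 49, 52], [450.0, -190.0, 171.0]), (286, [11, 12, 13], [450.0, -189.0, 171.0]), (289, [5, 7, 4], [453.0, -188.0, 166.0]), (292, [24, 38, 61], [472.0, -191.0, 131.0]), (295, [31, 48, 70], [474.0, -189.0, 128.0
[... 763 characters left out ...]
5.0, -208.0, 1.0]), (295, [145, 166, 178], [606.0, -205.0, 0.0])]
325 [(280, [16, 17, 20], [467.0, -189.0, 192.0]), (283, [21, 19, 21], [466.0, -188.0, 192.0]), (286, [136, 157, 168], [626.0, -216.0, 1.0]), (289, [142, 163, 175], [627.0, -212.0, -0.0]), (292, [144, 163, 174], [626.0, -209.0, 1.0]), (295, [145, 167, 179], [626.0, -205.0, 1.0])]
332 [(280, [26, 29, 32], [470.0, -190.0, 192.0]), (283, [64, 74, 79], [469.0, -188.0, 193.0]), (286, [147, 168, 181], [636.0, -216.0, 1.0]), (289, [147, 165, 178], [636.0, -213.0, 0.0]), (292, [143, 162, 175], [636.0, -209.0, 1.0]), (295, [126, 143, 153], [636.0, -206.0, 1.0])]
[ 0.22122013  0.7568326  -0.952867  ] [ 0.02572314 -0.01285427  0.09498078]
```

The depth puts the fingertips at z≈0.159 with the TCP reported at 0.121, so the pads end about 38 mm short of the reported TCP. I'll open the fingers and measure this again.

>>> play_rows([
  {"fingers": 1, "xyz": [0, 0, 0], "yaw": 0},
  {"fingers": 1, "xyz": [0, 0, 0], "yaw": 0},
  {"fingers": 1, "xyz": [0, 0, 0], "yaw": 0},
  {"fingers": 1, "xyz": [0, 0, 0], "yaw": 0},
  {"fingers": 1, "xyz": [0, 0, 0], "yaw": 0},
])

```text
t: 7.05
ee_pos: [0.4613, -0.1724, 0.1213]
orientation: [3.142, -0.0, 3.141]
force: [0.7, 0.2, 0.3]
gripper_width: 0.0851
gripper_force: 0.0
```

Run:
```python
from h import *
p,d,W=wrist("w4"); s=bot.get_state(); print(s["ee_pos"],s["gripper_width"],s["orientation"])
for side,c in (("L",(-.24,-.205)),("R",(-.14,-.105))):
    m=(abs(W[...,0]-.461)<.016)&(W[...,1]>c[0])&(W[...,1]<c[1])&(W[...,2]>.15)&(W[...,2]<.3)
    Q=W[m]; i=np.argsort(Q[:,2])[:8]; print(side,len(Q),np.round(Q[i]*1000).tolist())
T=np.array(eyes.camera_model("wrist")["T_tool_cam"]); print(T.round(4).tolist())
```

```text
[ 0.46128809 -0.1724028   0.1212991 ] 0.08523731099637558 [-3.14157007e+00  1.59225131e-05  3.14107332e+00]
L 10800 [[459.0, -214.0, 166.0], [454.0, -214.0, 166.0], [463.0, -214.0, 167.0], [465.0, -214.0, 167.0], [464.0, -214.0, 167.0], [465.0, -214.0, 167.0], [459.0, -214.0, 167.0], [465.0, -214.0, 167.0]]
R 9956 [[459.0, -128.0, 166.0], [465.0, -128.0, 167.0], [466.0, -128.0, 167.0], [464.0, -129.0, 167.0], [454.0, -129.0, 167.0], [459.0, -129.0, 167.0], [464.0, -129.0, 167.0], [463.0, -129.0, 168.0]]
[[0.0001, -0.9492, -0.3148, 0.0818], [1.0, -0.0003, 0.0012, 0.001], [-0.0012, -0.3148, 0.9492, -0.1752], [0.0, 0.0, 0.0, 1.0]]
```

>>> play_rows([
  {"fingers": 1, "xyz": [-0.005, -0.005, 0.15], "yaw": 0},
  {"fingers": 1, "xyz": [-0.005, -0.005, 0.255], "yaw": 0},
  {"fingers": 1, "xyz": [-0.005, -0.005, 0.255], "yaw": 0},
  {"fingers": 1, "xyz": [-0.005, -0.005, 0.255], "yaw": 0},
  {"fingers": 0.1, "xyz": [-0.005, -0.005, 0.255], "yaw": 0},
  {"fingers": 0.1, "xyz": [-0.005, -0.005, 0.255], "yaw": 0},
  {"fingers": 0.1, "xyz": [-0.005, -0.005, 0.255], "yaw": 0},
  {"fingers": 0.1, "xyz": [-0.005, -0.005, 0.255], "yaw": 0},
  {"fingers": 0.1, "xyz": [-0.005, -0.005, 0.255], "yaw": 0},
])

```text
t: 8.22
ee_pos: [0.4624, -0.1733, 0.0839]
orientation: [-3.141, 0.001, 3.141]
force: [-1.9, 1.5, 11.6]
gripper_width: 0.0578
gripper_force: 27.6
```

>>> play_rows([
  {"fingers": 0.1, "xyz": [0, 0, -0.2], "yaw": 0},
  {"fingers": 0.1, "xyz": [0, 0, -0.4], "yaw": 0},
  {"fingers": 0.1, "xyz": [0, 0.3, -0.4], "yaw": 0},
  {"fingers": 0.1, "xyz": [0, 0.6, -0.4], "yaw": 0},
  {"fingers": 0.1, "xyz": [0, 0.9, -0.4], "yaw": 0},
  {"fingers": 0.1, "xyz": [0, 0.9, -0.4], "yaw": 0},
])

```text
t: 8.98
ee_pos: [0.4619, -0.0358, 0.1434]
orientation: [3.141, 0.0, -3.139]
force: [1.3, -0.9, -0.4]
gripper_width: 0.0582
gripper_force: 27.1
```

>>> play_rows([
  {"fingers": 0.1, "xyz": [0.078, 0.3, 0], "yaw": 0},
  {"fingers": 0.1, "xyz": [0.078, 0.6, 0], "yaw": 0},
  {"fingers": 0.1, "xyz": [0.078, 0.8, 0], "yaw": 0},
  {"fingers": 0.1, "xyz": [0.078, 0.965, 0], "yaw": 0},
  {"fingers": 0.1, "xyz": [0.078, 0.965, 0], "yaw": 0},
  {"fingers": 0.1, "xyz": [0.078, 0.965, 0], "yaw": 0},
])

```text
t: 9.72
ee_pos: [0.4506, 0.1059, 0.1431]
orientation: [-3.141, 0.0, 3.141]
force: [0.1, -0.1, 0.1]
gripper_width: 0.0579
gripper_force: 27.1
```

```bash
cat >> h.py <<'E'
def circ(n,W,c,r,z0,z1):
    m=(np.hypot(W[...,0]-c[0],W[...,1]-c[1])<r)&(W[...,2]>z0)&(W[...,2]<z1); Q=W[m]
    k=cv2.minEnclosingCircle((Q[:,:2]*1000).astype(np.float32)); print(n,len(Q),np.round(k[0],1).tolist(),round(k[1],1),"zmed",np.round(np.median(Q[:,2]),4))
E
python3 - <<'E'
from h import *
p,d,W=wrist("w5"); s=bot.get_state(); e=s["ee_pos"]; print(e,s["gripper_width"],s["gripper_force"])
for dz in (.055,.0605,): circ("tapetop",W,e,.045,e[2]+dz-.003,e[2]+dz+.004)
circ("foot",W,(.4507,.1065),.06,.004,.03)
E
```

```text
[0.45058178 0.10578101 0.14313435] 0.0578187106878629 27.148890774697065
tapetop 2330 [442.8, 107.1] 42.6 zmed 0.1988
tapetop 9083 [443.1, 107.1] 42.6 zmed 0.2051
foot 4392 [450.5, 106.3] 51.5 zmed 0.0103
```

View pics/w5.png

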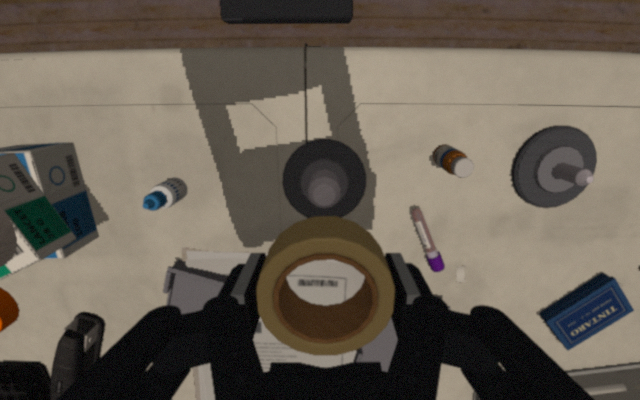

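The tape roll is held flat at (325,285), with the spindle at (325,180) in line with it. I'll fit its centre using colour.

Run:
```python
from h import *
f=np.load("w5.npz"); W=f["W"];p=f["p"].astype(int); e=bot.get_state()["ee_pos"]
m=(p[...,2]-p[...,0]>25)&(np.hypot(W[...,0]-e[0],W[...,1]-e[1])<.05)&(W[...,2]>.15)
zt=np.percentile(W[m][:,2],90); print("ztop",zt,np.histogram(W[m][:,2],bins=np.arange(.17,.216,.004)))
m&=W[...,2]>zt-.003
Q=W[m]; print(cv2.minEnclosingCircle((Q[:,:2]*1000).astype(np.float32)),len(Q))
A=np.c_[Q[:,:2],np.ones(len(Q))]; print("tilt",np.linalg.lstsq(A,Q[:,2],rcond=None)[0])
plan(.4507,.1065,.06,np.pi)
```

```text
ztop 0.205750647293851 (array([   0,    0,   59,  719,  797,  900,  979, 1072, 7335,  589,    0]), array([0.17 , 0.174, 0.178, 0.182, 0.186, 0.19 , 0.194, 0.198, 0.202,
       0.206, 0.21 , 0.214]))
((450.5887451171875, 106.78025817871094), 30.09189224243164) 7718
tilt [-0.00137375  0.00046434  0.20566932]
xyz [-0.001, 0.005, 0.554] yaw -0.001
```

>>> play_rows([
  {"fingers": 0.1, "xyz": [0, 0, 0.3], "yaw": 0},
  {"fingers": 0.1, "xyz": [0, 0, 0.5], "yaw": 0},
  {"fingers": 0.1, "xyz": [0, 0, 0.6], "yaw": 0},
  {"fingers": 0.1, "xyz": [0, 0, 0.7], "yaw": 0},
  {"fingers": 0.1, "xyz": [0, 0, 0.8], "yaw": 0},
  {"fingers": 0.1, "xyz": [0, 0, 0.9], "yaw": 0},
  {"fingers": 0.1, "xyz": [0, 0, 0.9], "yaw": 0},
])

```text
t: 10.65
ee_pos: [0.4498, 0.106, 0.0072]
orientation: [-3.141, -0.002, 3.14]
force: [-0.5, -0.8, -0.0]
gripper_width: 0.058
gripper_force: 27.1
```

>>> play_rows([
  {"fingers": 0.1, "xyz": [0, 0, 0.1], "yaw": 0},
  {"fingers": 0.1, "xyz": [0, 0, 0.19], "yaw": 0},
  {"fingers": 0.1, "xyz": [0, 0, 0.19], "yaw": 0},
  {"fingers": 0.1, "xyz": [0, 0, 0.19], "yaw": 0},
])

```text
t: 11.15
ee_pos: [0.4502, 0.1066, -0.0207]
orientation: [-3.141, -0.001, 3.141]
force: [-0.6, 0.1, -0.2]
gripper_width: 0.058
gripper_force: 26.8
```

>>> play_rows([
  {"fingers": 1, "xyz": [0, 0, 0], "yaw": 0},
  {"fingers": 1, "xyz": [0, 0, 0], "yaw": 0},
  {"fingers": 1, "xyz": [0, 0, 0], "yaw": 0},
  {"fingers": 1, "xyz": [0, 0, 0], "yaw": 0},
  {"fingers": 1, "xyz": [0, 0, -0.4], "yaw": 0},
  {"fingers": 1, "xyz": [0, 0, -0.8], "yaw": 0},
  {"fingers": 1, "xyz": [0, 0, -1], "yaw": 0},
  {"fingers": 1, "xyz": [0, 0, -1], "yaw": 0},
])

```text
t: 12.15
ee_pos: [0.452, 0.1069, 0.1318]
orientation: [3.141, 0.005, 3.141]
force: [-1.4, 0.5, 0.1]
gripper_width: 0.0853
gripper_force: 0.0
```

>>> play_rows([
  {"fingers": 1, "xyz": [0, -0.3, -0.4], "yaw": 0},
  {"fingers": 1, "xyz": [0, -0.7, -0.5], "yaw": 0},
  {"fingers": 1, "xyz": [0, -1, -0.5], "yaw": 0},
  {"fingers": 1, "xyz": [0, -1, -0.5], "yaw": 0},
  {"fingers": 1, "xyz": [0, -1, -0.5], "yaw": 0},
])

```text
t: 12.78
ee_pos: [0.4498, -0.0433, 0.2036]
orientation: [3.141, -0.002, 3.14]
force: [0.2, 0.3, 0.1]
gripper_width: 0.0854
gripper_force: 0.0
```

Run:
```python
from h import *
p,d,W=wrist("w6"); s=bot.get_state(); print(s["ee_pos"])
circ("label",W,(.4665,-.172),.07,.11,.13)
circ("tape on spindle",W,(.4507,.1065),.05,.03,.046)
circ("post",W,(.4507,.1065),.02,.046,.06)
plan(.4665,-.1725,.16,np.pi)
```

```text
[ 0.4498393  -0.04281533  0.20366217]
label 4149 [466.8, -172.9] 34.2 zmed 0.1208
tape on spindle 1712 [450.2, 108.1] 30.6 zmed 0.04
post 508 [450.7, 105.9] 14.7 zmed 0.0526
xyz [-0.111, -0.865, 0.291] yaw -0.0
```

>>> play_rows([
  {"fingers": 1, "xyz": [-0.113, -0.4, 0], "yaw": 0},
  {"fingers": 1, "xyz": [-0.113, -0.8, 0], "yaw": 0},
  {"fingers": 1, "xyz": [-0.113, -0.875, 0], "yaw": 0},
  {"fingers": 1, "xyz": [-0.113, -0.875, 0.1], "yaw": 0},
  {"fingers": 1, "xyz": [-0.113, -0.875, 0.4], "yaw": 0},
  {"fingers": 1, "xyz": [-0.113, -0.875, 0.7], "yaw": 0},
  {"fingers": 1, "xyz": [-0.113, -0.875, 0.9], "yaw": 0},
  {"fingers": 1, "xyz": [-0.113, -0.875, 0.984], "yaw": 0},
  {"fingers": 1, "xyz": [-0.113, -0.875, 0.984], "yaw": 0},
  {"fingers": 1, "xyz": [-0.113, -0.875, 0.984], "yaw": 0},
  {"fingers": 0.3, "xyz": [-0.113, -0.875, 0.984], "yaw": 0},
  {"fingers": 0.3, "xyz": [-0.113, -0.875, 0.984], "yaw": 0},
  {"fingers": 0.3, "xyz": [-0.113, -0.875, 0.984], "yaw": 0},
  {"fingers": 0.3, "xyz": [-0.113, -0.875, 0.984], "yaw": 0},
], squeeze=30)

```text
t: 14.58
ee_pos: [0.468, -0.1749, 0.0582]
orientation: [-3.141, 0.002, 3.141]
force: [-2.2, 3.0, 13.0]
gripper_width: 0.0668
gripper_force: 29.7
```

>>> play_rows([
  {"fingers": 0.3, "xyz": [0, 0, -0.2], "yaw": 0},
  {"fingers": 0.3, "xyz": [0, 0, -0.5], "yaw": 0},
  {"fingers": 0.3, "xyz": [0, 0.3, -0.5], "yaw": 0},
  {"fingers": 0.3, "xyz": [0, 0.65, -0.5], "yaw": 0},
  {"fingers": 0.3, "xyz": [0, 1, -0.5], "yaw": 0},
])

```text
t: 15.2
ee_pos: [0.4676, -0.0235, 0.1328]
orientation: [-3.141, 0.002, 3.14]
force: [1.2, -0.2, 0.0]
gripper_width: 0.0665
gripper_force: 34.1
```

>>> play_rows([
  {"fingers": 0.3, "xyz": [0.1, 0.35, 0], "yaw": 0},
  {"fingers": 0.3, "xyz": [0.1, 0.7, 0], "yaw": 0},
  {"fingers": 0.3, "xyz": [0.1, 1, 0], "yaw": 0},
])

```text
t: 15.58
ee_pos: [0.4525, 0.1272, 0.1328]
orientation: [3.141, 0.002, 3.141]
force: [0.8, -1.1, -0.4]
gripper_width: 0.0664
gripper_force: 34.1
```

>>> play_rows([
  {"fingers": 0.3, "xyz": [0.115, 0.35, 0], "yaw": 0},
  {"fingers": 0.3, "xyz": [0.115, 0.7, 0], "yaw": 0},
  {"fingers": 0.3, "xyz": [0.115, 1, 0], "yaw": 0},
])

```text
t: 15.95
ee_pos: [0.4352, 0.2774, 0.1328]
orientation: [3.141, 0.001, 3.142]
force: [1.3, -0.2, -0.2]
gripper_width: 0.0665
gripper_force: 34.1
```

>>> play_rows([
  {"fingers": 0.3, "xyz": [0, 0.25, 0], "yaw": 0},
  {"fingers": 0.3, "xyz": [0, 0.43, 0], "yaw": 0},
  {"fingers": 0.3, "xyz": [0, 0.43, 0], "yaw": 0},
  {"fingers": 0.3, "xyz": [0, 0.43, 0], "yaw": 0},
])

```text
t: 16.45
ee_pos: [0.4351, 0.3393, 0.1322]
orientation: [-3.141, -0.0, 3.141]
force: [-0.2, 0.2, -0.2]
gripper_width: 0.0666
gripper_force: 34.1
```

Run:
```python
from h import *
p,d,W=wrist("w7"); s=bot.get_state(); e=s["ee_pos"]; print(e,s["gripper_width"])
q=p.astype(int); m=(q.min(-1)>85)&(np.hypot(W[...,0]-e[0],W[...,1]-e[1])<.05)&(W[...,2]>e[2]+.03)&(W[...,2]<e[2]+.075)
n,l,st,_=cv2.connectedComponentsWithStats(m.astype(np.uint8)); m=l==1+np.argmax(st[1:,4])
zt=np.percentile(W[m][:,2],80); m&=abs(W[...,2]-zt)<.003; Q=W[m]
print("ztop",zt,len(Q),cv2.minEnclosingCircle((Q[:,:2]*1000).astype(np.float32)))
print("tilt",np.linalg.lstsq(np.c_[Q[:,:2],np.ones(len(Q))],Q[:,2],rcond=None)[0])
circ("post",W,(.4358,.3407),.02,.03,.06); circ("foot",W,(.4358,.3407),.05,.006,.03)
plan(.4358,.3407,.05,np.pi)
```

```text
[0.43519118 0.33907674 0.13215307] 0.0665680426092003
ztop 0.19525412221527044 1203 ((449.17095947265625, 337.12158203125), 27.684022903442383)
tilt [0.00492861 0.00228075 0.19173855]
post 305 [436.3, 342.0] 7.9 zmed 0.0477
foot 4455 [436.5, 342.0] 43.0 zmed 0.0106
xyz [-0.004, 0.011, 0.548] yaw -0.001
```

View pics/w7.png

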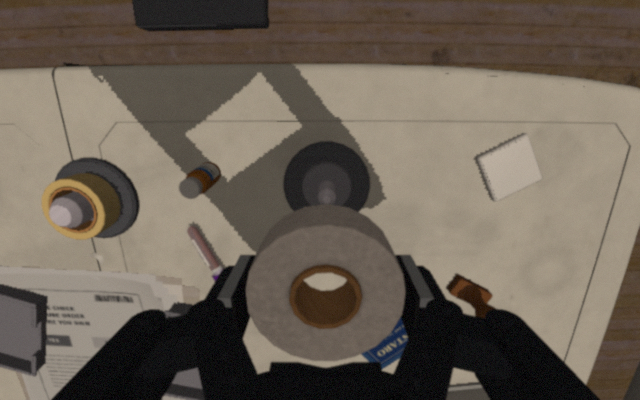

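The tape roll is seated on its spindle at (80,208), and the label roll is held flat at (325,285). I'll refine the label roll's centre.

Run:
```python
from h import *
f=np.load("w7.npz"); W=f["W"];q=f["p"].astype(int); e=bot.get_state()["ee_pos"]
for th in (50,60,70):
  for hw in (.031,.0335):
    m=(q.max(-1)>th)&(abs(W[...,1]-e[1]-.001)<hw)&(abs(W[...,0]-e[0])<.05)&(abs(W[...,2]-.195)<.0035)
    m=cv2.morphologyEx(m.astype(np.uint8),cv2.MORPH_OPEN,np.ones((3,3)))
    Q=W[m>0]; k=cv2.minEnclosingCircle((Q[:,:2]*1000).astype(np.float32)); print(th,hw,len(Q),k,Q.min(0).round(4),Q.max(0).round(4),np.median(Q[:,2]))
b=(q[...,2]-q[...,0]>25)&(np.hypot(W[...,0]-e[0],W[...,1]-e[1])<.03)&(W[...,2]>.16)&(W[...,2]<.2)
Q=W[b]; print("bore",len(Q),cv2.minEnclosingCircle((Q[:,:2]*1000).astype(np.float32)))
```

```text
50 0.031 14689 ((433.9844055175781, 340.2369079589844), 34.2608642578125) [0.3997 0.3091 0.1915] [0.468  0.3711 0.1971] 0.19481817010060778
50 0.0335 15076 ((433.9844055175781, 340.2369079589844), 34.2608642578125) [0.3997 0.3071 0.1915] [0.468  0.3736 0.1971] 0.1948200513153871
60 0.031 14446 ((433.9844055175781, 340.2369079589844), 34.2608642578125) [0.3997 0.3091 0.1915] [0.468  0.3711 0.1971] 0.19482892130341062
60 0.0335 14823 ((433.9844055175781, 340.2369079589844), 34.2608642578125) [0.3997 0.3072 0.1915] [0.468  0.3736 0.1971] 0.19483042259669697
70 0.031 14102 ((433.9844055175781, 340.2369079589844), 34.2608642578125) [0.3997 0.3091 0.1915] [0.468  0.3711 0.1971] 0.1948430212887334
70 0.0335 14469 ((433.9844055175781, 340.2369079589844), 34.2608642578125) [0.3997 0.3072 0.1915] [0.468  0.3736 0.1971] 0.19484378953181744
bore 3158 ((435.7849426269531, 345.66949462890625), 20.764856338500977)
```

>>> play_rows([
  {"fingers": 0.3, "xyz": [-0.015, 0.009, 0.2], "yaw": 0},
  {"fingers": 0.3, "xyz": [-0.015, 0.009, 0.4], "yaw": 0},
  {"fingers": 0.3, "xyz": [-0.015, 0.009, 0.6], "yaw": 0},
  {"fingers": 0.3, "xyz": [-0.015, 0.009, 0.7], "yaw": 0},
  {"fingers": 0.3, "xyz": [-0.015, 0.009, 0.8], "yaw": 0},
  {"fingers": 0.3, "xyz": [-0.015, 0.009, 0.9], "yaw": 0},
  {"fingers": 0.3, "xyz": [-0.015, 0.009, 0.9], "yaw": 0},
])

```text
t: 17.38
ee_pos: [0.4371, 0.3408, -0.0038]
orientation: [-3.141, -0.001, 3.141]
force: [0.0, -0.8, 0.3]
gripper_width: 0.0664
gripper_force: 34.1
```

>>> play_rows([
  {"fingers": 0.3, "xyz": [0, 0, 0.1], "yaw": 0},
  {"fingers": 0.3, "xyz": [0, 0, 0.118], "yaw": 0},
  {"fingers": 0.3, "xyz": [0, 0, 0.118], "yaw": 0},
  {"fingers": 0.3, "xyz": [0, 0, 0.118], "yaw": 0},
])

```text
t: 17.88
ee_pos: [0.4377, 0.3414, -0.0205]
orientation: [3.141, 0.0, 3.141]
force: [-0.4, -0.7, -0.2]
gripper_width: 0.0663
gripper_force: 34.1
```

>>> play_rows([
  {"fingers": 1, "xyz": [0, 0, 0], "yaw": 0},
  {"fingers": 1, "xyz": [0, 0, 0], "yaw": 0},
  {"fingers": 1, "xyz": [0, 0, 0], "yaw": 0},
  {"fingers": 1, "xyz": [0, 0, 0], "yaw": 0},
  {"fingers": 1, "xyz": [0, 0, -0.4], "yaw": 0},
  {"fingers": 1, "xyz": [0, 0, -0.8], "yaw": 0},
  {"fingers": 1, "xyz": [0, 0, -1], "yaw": 0},
])

```text
t: 18.75
ee_pos: [0.4385, 0.3419, 0.1324]
orientation: [3.14, 0.003, 3.141]
force: [0.7, -0.3, -0.8]
gripper_width: 0.0855
gripper_force: 0.0
```

>>> play_rows([
  {"fingers": 1, "xyz": [-0.2, -0.3, -0.3], "yaw": 0},
  {"fingers": 1, "xyz": [-0.2, -0.6, -0.6], "yaw": 0},
  {"fingers": 1, "xyz": [-0.2, -0.9, -0.9], "yaw": 0},
  {"fingers": 1, "xyz": [-0.2, -1, -1], "yaw": 0},
])

```text
t: 19.25
ee_pos: [0.468, 0.1895, 0.2817]
orientation: [3.141, 0.003, 3.14]
force: [-0.0, -0.4, 0.6]
gripper_width: 0.0851
gripper_force: 0.0
```

>>> play_rows([
  {"fingers": 1, "xyz": [0, -0.3, 0], "yaw": 0},
  {"fingers": 1, "xyz": [0, -0.65, 0], "yaw": 0},
  {"fingers": 1, "xyz": [0, -1, 0], "yaw": 0},
  {"fingers": 1, "xyz": [0, -1, 0], "yaw": 0},
  {"fingers": 1, "xyz": [0, -1, 0], "yaw": 0},
])

```text
t: 19.88
ee_pos: [0.4673, 0.0413, 0.2793]
orientation: [3.141, 0.0, 3.14]
force: [0.8, 0.0, 0.8]
gripper_width: 0.0856
gripper_force: 0.0
```

```bash
cat >> h.py <<'E'
def rect(n,Q):
    """min-area rectangle in mm, long axis angle in rad (world)"""
    (c,(w,h),a)=cv2.minAreaRect((Q[:,:2]*1000).astype(np.float32)); a=np.radians(a+(90 if h>w else 0)); a=(a+np.pi/2)%np.pi-np.pi/2
    print(n,len(Q),np.round(c,1).tolist(),round(max(w,h),1),round(min(w,h),1),"long axis",round(a,3)); return c,a
def comp(W,c,r,z0,z1,k=3):
    m=((np.hypot(W[...,0]-c[0],W[...,1]-c[1])<r)&(W[...,2]>z0)&(W[...,2]<z1)).astype(np.uint8)
    m=cv2.morphologyEx(m,cv2.MORPH_OPEN,np.ones((k,k),np.uint8)) if k else m
    n,l,st,_=cv2.connectedComponentsWithStats(m); return W[l==1+np.argmax(st[1:,4])]
E
python3 - <<'E'
from h import *
p,d,W=wrist("w8"); s=bot.get_state(); print(s["ee_pos"])
rect("lancet",comp(W,(.465,-.173),.08,.088,.1)); rect("swab",comp(W,(.465,-.175),.09,.044,.058))
circ("label",W,(.4365,.3415),.05,.03,.046); circ("post",W,(.4365,.3415),.012,.046,.06)
for n,c in (("lt",(.608,-.037)),("st",(.642,.192))):
    m=((np.hypot(W[...,0]-c[0],W[...,1]-c[1])<.08)&(W[...,2]>.012)&(W[...,2]<.028))
    l=cv2.connectedComponents(m.astype(np.uint8))[1]; print(n,[ (np.sum(l==i),W[l==i].mean(0).round(3).tolist()) for i in range(1,l.max()+1) if np.sum(l==i)>15])
    rect(n,W[m])
E
```

```text
[0.46735329 0.04179442 0.27923978]
lancet 4344 [465.8, -173.8] 90.7 68.2 long axis 0.429
swab 352 [428.7, -149.0] 46.6 16.6 long axis 0.435
label 2074 [436.4, 342.0] 34.9 zmed 0.0412
post 108 [435.7, 340.6] 8.2 zmed 0.0496
lt [(np.int64(1023), [0.606, -0.037, 0.021])]
lt 1047 [602.6, -35.0] 118.1 88.7 long axis -0.327
st [(np.int64(888), [0.63, 0.188, 0.021])]
st 932 [641.8, 187.8] 127.4 95.6 long axis -0.201
```

View pics/w8.png

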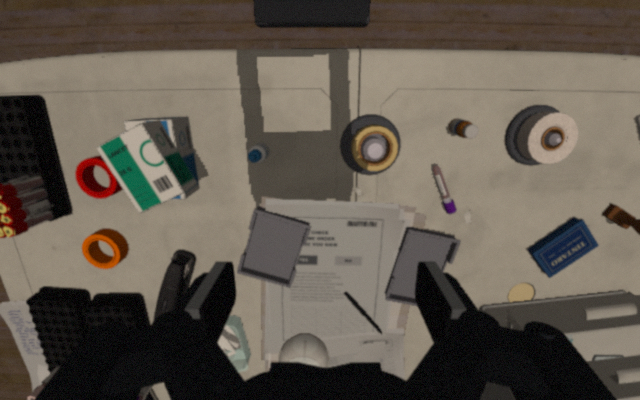

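The label roll is seated at (542,138). The lancet carton, now the top of the pile, is at (143,168). Next I'll get clean tray outlines.

Run:
```python
from h import *
for f in ("w1","w2","w8"):
    Z=np.load(f+".npz"); W=Z["W"]
    for n,c in (("lt",(.608,-.037)),("st",(.642,.192))):
        for z0 in (.005,.0065): rect(f+n,comp(W,c,.085,z0,.028,5))
```

```text
w1lt 3104 [605.3, -36.4] 139.9 88.5 long axis -0.317
w1lt 2966 [599.7, -34.2] 125.4 88.7 long axis -0.304
w1st 3154 [637.9, 190.1] 142.4 108.6 long axis -0.017
w1st 2916 [642.8, 193.3] 127.5 84.1 long axis -0.226
w2lt 3320 [604.0, -28.7] 145.1 101.3 long axis -0.305
w2lt 3018 [605.8, -32.2] 135.7 95.1 long axis -0.32
w2st 2710 [642.4, 192.7] 128.5 84.1 long axis -0.22
w2st 2662 [642.4, 192.7] 128.5 84.1 long axis -0.22
w8lt 4314 [603.1, -32.4] 143.8 94.5 long axis -0.321
w8lt 3962 [603.5, -34.7] 132.4 89.9 long axis -0.327
w8st 2874 [643.3, 191.7] 128.3 85.4 long axis -0.225
w8st 2832 [642.6, 191.9] 126.9 85.4 long axis -0.225
```

>>> play_rows([
  {"fingers": 1, "xyz": [0, -0.4, 0], "yaw": -0.273},
  {"fingers": 1, "xyz": [0, -0.8, 0], "yaw": -0.273},
  {"fingers": 1, "xyz": [0, -1, 0], "yaw": -0.273},
  {"fingers": 1, "xyz": [0, -1, 0], "yaw": -0.273},
  {"fingers": 1, "xyz": [0, -1, 0], "yaw": -0.273},
])

```text
t: 20.55
ee_pos: [0.4674, -0.1077, 0.2791]
orientation: [3.141, -0.0, -2.714]
force: [-0.4, 0.9, 0.3]
gripper_width: 0.0855
gripper_force: 0.0
```

Run:
```python
from h import *
p,d,W=wrist("w9"); s=bot.get_state(); print(s["ee_pos"],s["orientation"],s["q"][5])
c,a=rect("lancet",comp(W,(.465,-.173),.08,.088,.1))
plan(.4658,-.1736,.0195,.429+np.pi); plan(c[0]/1000,c[1]/1000,.0195,a+np.pi)
from scipy.optimize import minimize
for n,c,L,B in (("lt",(.606,-.037,-.32),.107,.083),("st",(.6426,.1925,-.223),.122,.079)):
  for f in ("w1","w2","w8"):
    V=np.load(f+".npz")["W"]; m=(np.hypot(V[...,0]-c[0],V[...,1]-c[1])<.09)&(V[...,2]>.0065)&(V[...,2]<.03); Q=V[m]
    def cost(x):
        dx,dy=Q[:,0]-x[0],Q[:,1]-x[1]; u=dx*np.cos(x[2])+dy*np.sin(x[2]); v=-dx*np.sin(x[2])+dy*np.cos(x[2])
        return -np.sum(1/(1+np.exp((np.abs(u)-L/2)/.001))/(1+np.exp((np.abs(v)-B/2)/.001)))
    r=minimize(cost,c,method="Nelder-Mead",options=dict(initial_simplex=np.array(c)+np.r_[np.zeros((1,3)),np.diag([.006,.006,.06])])); print(n,f,r.x.round(4),-r.fun/len(Q))
```

```text
[ 0.46742703 -0.10741575  0.27914057] [ 3.14111970e+00 -8.29576669e-05 -2.71295111e+00] -2.288938373150153
lancet 4687 [466.0, -174.0] 89.8 67.2 long axis 0.427
xyz [0.193, -0.397, 1.731] yaw -0.0
xyz [0.194, -0.4, 1.731] yaw 0.001
lt w1 [ 0.6046 -0.0361 -0.3243] 0.8092773300005668
lt w2 [ 0.605  -0.0357 -0.3216] 0.7424927195426949
lt w8 [ 0.6049 -0.036  -0.3249] 0.7790820421802449
st w1 [ 0.642   0.1935 -0.2231] 0.8196282276121684
st w2 [ 0.6408  0.1927 -0.2136] 0.7935753381203787
st w8 [ 0.6409  0.1901 -0.2554] 0.7688616011470931
```

>>> play_rows([
  {"fingers": 1, "xyz": [0.193, -0.398, 0.1], "yaw": 0},
  {"fingers": 1, "xyz": [0.193, -0.398, 0.4], "yaw": 0},
  {"fingers": 1, "xyz": [0.193, -0.398, 0.8], "yaw": 0},
  {"fingers": 1, "xyz": [0.193, -0.398, 0.95], "yaw": 0},
  {"fingers": 1, "xyz": [0.193, -0.398, 0.95], "yaw": 0},
])

```text
t: 21.22
ee_pos: [0.465, -0.1733, 0.1354]
orientation: [3.139, -0.002, -2.712]
force: [0.5, -0.8, 0.0]
gripper_width: 0.0854
gripper_force: 0.0
```

>>> play_rows([
  {"fingers": 1, "xyz": [0, 0, 0.3], "yaw": 0},
  {"fingers": 1, "xyz": [0, 0, 0.6], "yaw": 0},
  {"fingers": 1, "xyz": [0, 0, 0.78], "yaw": 0},
  {"fingers": 1, "xyz": [0, 0, 0.78], "yaw": 0},
  {"fingers": 1, "xyz": [0, 0, 0.78], "yaw": 0},
  {"fingers": 0.3, "xyz": [0, 0, 0.78], "yaw": 0},
  {"fingers": 0.3, "xyz": [0, 0, 0.78], "yaw": 0},
  {"fingers": 0.3, "xyz": [0, 0, 0.78], "yaw": 0},
  {"fingers": 0.3, "xyz": [0, 0, 0.78], "yaw": 0},
], squeeze=45)

```text
t: 22.35
ee_pos: [0.4669, -0.1755, 0.0214]
orientation: [-3.14, 0.002, -2.713]
force: [-0.9, 2.8, 15.0]
gripper_width: 0.0658
gripper_force: 46.7
```

>>> play_rows([
  {"fingers": 0.3, "xyz": [0, 0, -0.3], "yaw": 0},
  {"fingers": 0.3, "xyz": [0, 0, -0.65], "yaw": 0},
  {"fingers": 0.3, "xyz": [-0.3, 0.11, -0.65], "yaw": 0.1},
  {"fingers": 0.3, "xyz": [-0.6, 0.23, -0.65], "yaw": 0.2},
  {"fingers": 0.3, "xyz": [-0.9, 0.34, -0.65], "yaw": 0.3},
  {"fingers": 0.3, "xyz": [-1, 0.4, -0.65], "yaw": 0.4},
  {"fingers": 0.3, "xyz": [-1, 0.4, -0.65], "yaw": 0.479},
  {"fingers": 0.3, "xyz": [-1, 0.4, -0.65], "yaw": 0.479},
  {"fingers": 0.3, "xyz": [-1, 0.4, -0.65], "yaw": 0.479},
  {"fingers": 0.3, "xyz": [-1, 0.4, -0.65], "yaw": 0.479},
])

```text
t: 23.6
ee_pos: [0.5772, -0.0585, 0.1175]
orientation: [3.142, 0.0, 2.819]
force: [-0.8, 0.2, -0.6]
gripper_width: 0.0655
gripper_force: 52.1
```

Run:
```python
from h import *
p,d,W=wrist("w10"); s=bot.get_state(); e=s["ee_pos"]; print(e,s["orientation"],s["gripper_width"])
c,a=rect("lancet held",comp(W,e,.065,e[2]+.068,e[2]+.078,5))
print(np.median(comp(W,e,.03,e[2]+.05,e[2]+.09)[:,2]))
rect("swab",comp(W,(.465,-.178),.08,.046,.058,3))
plan(.6049,-.036,.12,-.3235+np.pi)
```

```text
[ 0.57723365 -0.05851874  0.11744212] [3.14156142e+00 2.04435314e-04 2.81833449e+00] 0.0654224732680827
lancet held 29239 [567.8, -54.8] 83.7 74.2 long axis 1.243
0.19150586495817826
swab 12321 [463.8, -177.5] 106.3 64.9 long axis 0.044
xyz [-0.127, 0.201, -0.017] yaw 0.0
```

View pics/w10.png

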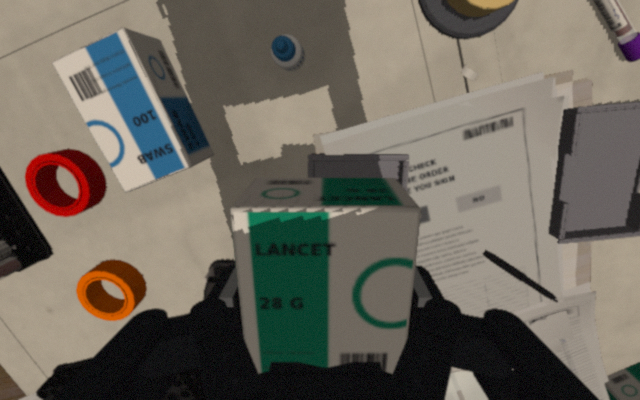

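The lancet carton is held level over its tray at (325,290). The swab carton stands alone at (130,110).

>>> play_rows([
  {"fingers": 0.3, "xyz": [-0.129, 0.187, 0], "yaw": 0},
  {"fingers": 0.3, "xyz": [-0.129, 0.187, 0.2], "yaw": 0},
  {"fingers": 0.3, "xyz": [-0.129, 0.187, 0.4], "yaw": 0},
  {"fingers": 0.3, "xyz": [-0.129, 0.187, 0.6], "yaw": 0},
  {"fingers": 0.3, "xyz": [-0.129, 0.187, 0.72], "yaw": 0},
  {"fingers": 0.3, "xyz": [-0.129, 0.187, 0.72], "yaw": 0},
  {"fingers": 0.3, "xyz": [-0.129, 0.187, 0.72], "yaw": 0},
])

```text
t: 24.52
ee_pos: [0.6053, -0.038, 0.0102]
orientation: [3.141, 0.001, 2.818]
force: [0.2, -0.2, -0.3]
gripper_width: 0.0657
gripper_force: 52.1
```

Run:
```python
from h import *
p,d,W=wrist("w11"); s=bot.get_state(); e=s["ee_pos"]; print(e,s["orientation"],s["force"])
R=Ro.from_euler("xyz",s["orientation"]).as_matrix()
Q=(W-e)@R   # tool coords
# held carton's camera-side top edge: points on top face
m=(abs(Q[...,1])<.028)&(abs(Q[...,0])<.08)&(Q[...,2]<-.069)&(Q[...,2]>-.078); T=Q[m]
print("top face tool x max",np.percentile(T[:,0],99.5),"z",np.median(T[:,2]))
# tray's rim/near wall in tool frame (expected near wall at tool x ~ +.0535)
m=(abs(Q[...,1])<.06)&(W[...,2]>.0065)&(W[...,2]<.028)&(Q[...,0]>.035)&(Q[...,0]<.09); T=Q[m]
print(len(T),T.min(0).round(4),T.max(0).round(4))
for y in np.arange(-.05,.051,.01):
    k=abs(T[:,1]-y)<.003; print(round(y,2),k.sum(),np.round(np.percentile(T[k,0],[2,98]),4) if k.sum()>3 else "")
```

```text
[ 0.60541285 -0.03796542  0.01037942] [3.14124646e+00 1.62164224e-03 2.81750732e+00] [ 0.07199395  0.39044261 -0.85860945]
top face tool x max 0.046755067331003236 z -0.07379723012485007
7544 [ 0.035  -0.0432 -0.0169] [0.0879 0.0599 0.0038]
-0.05 0 
-0.04 470 [0.0365 0.055 ]
-0.03 348 [0.0387 0.062 ]
-0.02 548 [0.0392 0.0653]
-0.01 596 [0.0391 0.0681]
0.0 621 [0.0392 0.0711]
0.01 573 [0.039  0.0738]
0.02 474 [0.039  0.0767]
0.03 371 [0.0389 0.079 ]
0.04 522 [0.0381 0.0789]
0.05 83 [0.0379 0.086 ]
```

View pics/w11.png

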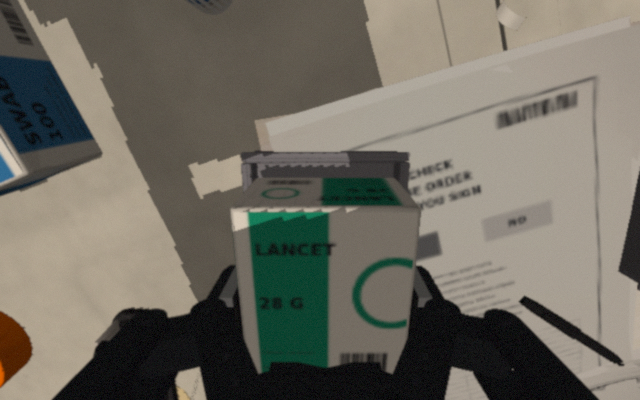

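The carton sits just above the tray, whose near wall shows at rows 152–180. I'll measure the carton against the tray rim.

Run:
```python
from h import *
W=np.load("w11.npz")["W"]; s=bot.get_state(); e=s["ee_pos"]; R=Ro.from_euler("xyz",s["orientation"]).as_matrix(); Q=(W-e)@R
m=(abs(Q[...,1])<.06)&(W[...,2]>.019)&(W[...,2]<.027)&(Q[...,0]>.035)&(Q[...,0]<.09); T=Q[m]
print(len(T),np.percentile(T,[1,50,99],axis=0).round(4).tolist())
f=(abs(Q[...,0]-.046)<.003)&(abs(Q[...,1])<.06)&(W[...,2]>.045)&(W[...,2]<.08); print("carton y",np.percentile(Q[f][:,1],[1,99]).round(4), "x",np.median(Q[f][:,0]))
```

```text
2418 [[0.0367, -0.0424, -0.016], [0.0519, 0.0008, -0.0145], [0.0554, 0.044, -0.0103]]
carton y [-0.0305  0.0321] x 0.04661101429910118
```

>>> play_rows([
  {"fingers": 0.3, "xyz": [0.005, 0, 0.07], "yaw": 0},
  {"fingers": 0.3, "xyz": [0.005, 0, 0.14], "yaw": 0},
  {"fingers": 0.3, "xyz": [0.005, 0, 0.205], "yaw": 0},
  {"fingers": 0.3, "xyz": [0.005, 0, 0.205], "yaw": 0},
  {"fingers": 0.3, "xyz": [0.005, 0, 0.205], "yaw": 0},
])

```text
t: 25.2
ee_pos: [0.6035, -0.0376, -0.022]
orientation: [-3.141, -0.001, 2.817]
force: [0.3, 0.8, -0.7]
gripper_width: 0.0654
gripper_force: 54.1
```

>>> play_rows([
  {"fingers": 1, "xyz": [0, 0, 0], "yaw": 0},
  {"fingers": 1, "xyz": [0, 0, 0], "yaw": 0},
  {"fingers": 1, "xyz": [0, 0, 0], "yaw": 0},
  {"fingers": 1, "xyz": [0, 0, 0], "yaw": 0},
  {"fingers": 1, "xyz": [0, 0, -0.4], "yaw": 0},
  {"fingers": 1, "xyz": [0, 0, -0.8], "yaw": 0},
  {"fingers": 1, "xyz": [0, 0, -1], "yaw": 0},
])

```text
t: 26.08
ee_pos: [0.6051, -0.0377, 0.1318]
orientation: [3.141, 0.004, 2.818]
force: [0.2, -1.2, -0.8]
gripper_width: 0.0854
gripper_force: 0.0
```

>>> play_rows([
  {"fingers": 1, "xyz": [0.2, -0.3, -0.3], "yaw": -0.1},
  {"fingers": 1, "xyz": [0.4, -0.6, -0.6], "yaw": -0.2},
  {"fingers": 1, "xyz": [0.5, -0.9, -0.6], "yaw": -0.234},
  {"fingers": 1, "xyz": [0.5, -0.9, -0.6], "yaw": -0.234},
  {"fingers": 1, "xyz": [0.5, -0.9, -0.6], "yaw": -0.234},
])

```text
t: 26.7
ee_pos: [0.4899, -0.1418, 0.2187]
orientation: [3.142, 0.001, -3.1]
force: [0.3, 0.4, -0.4]
gripper_width: 0.0854
gripper_force: 0.0
```

Run:
```python
from h import *
p,d,W=wrist("w12"); s=bot.get_state(); e=s["ee_pos"]; print(e,s["orientation"])
rect("lancet in tray",comp(W,(.605,-.037),.07,.045,.058,3)); print(np.median(comp(W,(.605,-.037),.03,.03,.07)[:,2]))
c,a=rect("swab",comp(W,(.4638,-.1775),.08,.046,.058,3))
plan(c[0]/1000,c[1]/1000,e[2],a+np.pi)
```

```text
[ 0.49014782 -0.14130991  0.2183477 ] [ 3.14140027e+00  1.14217668e-04 -3.09856335e+00]
lancet in tray 3205 [601.9, -36.7] 90.3 66.9 long axis -0.33
0.05251806140736964
swab 5608 [463.5, -177.4] 105.0 62.9 long axis 0.033
xyz [0.188, -0.233, -0.0] yaw 0.007
```

>>> play_rows([
  {"fingers": 1, "xyz": [0.188, -0.24, 0.1], "yaw": 0.007},
  {"fingers": 1, "xyz": [0.188, -0.24, 0.4], "yaw": 0.007},
  {"fingers": 1, "xyz": [0.188, -0.24, 0.75], "yaw": 0.007},
  {"fingers": 1, "xyz": [0.188, -0.24, 0.95], "yaw": 0.007},
  {"fingers": 1, "xyz": [0.188, -0.24, 0.95], "yaw": 0.007},
  {"fingers": 1, "xyz": [0.188, -0.24, 0.95], "yaw": 0.007},
])

```text
t: 27.5
ee_pos: [0.464, -0.1786, 0.0766]
orientation: [-3.141, 0.0, -3.108]
force: [-0.9, -0.6, 1.0]
gripper_width: 0.0858
gripper_force: 0.0
```

>>> play_rows([
  {"fingers": 1, "xyz": [0, 0, 0.25], "yaw": 0},
  {"fingers": 1, "xyz": [0, 0, 0.5], "yaw": 0},
  {"fingers": 1, "xyz": [0, 0, 0.646], "yaw": 0},
  {"fingers": 1, "xyz": [0, 0, 0.646], "yaw": 0},
  {"fingers": 1, "xyz": [0, 0, 0.646], "yaw": 0},
  {"fingers": 0.2, "xyz": [0, 0, 0.646], "yaw": 0},
  {"fingers": 0.2, "xyz": [0, 0, 0.646], "yaw": 0},
  {"fingers": 0.2, "xyz": [0, 0, 0.646], "yaw": 0},
  {"fingers": 0.2, "xyz": [0, 0, 0.646], "yaw": 0},
], squeeze=50)

```text
t: 28.62
ee_pos: [0.464, -0.1792, -0.0196]
orientation: [-3.141, 0.002, -3.109]
force: [-1.4, 0.9, 14.3]
gripper_width: 0.0615
gripper_force: 51.5
```

>>> play_rows([
  {"fingers": 0.2, "xyz": [0, 0, -0.3], "yaw": 0},
  {"fingers": 0.2, "xyz": [0, 0, -0.65], "yaw": 0},
  {"fingers": 0.2, "xyz": [0, 0.1, -0.93], "yaw": 0},
  {"fingers": 0.2, "xyz": [0, 0.35, -0.93], "yaw": 0},
  {"fingers": 0.2, "xyz": [0, 0.5, -0.93], "yaw": 0},
])

```text
t: 29.25
ee_pos: [0.4608, -0.1028, 0.1199]
orientation: [-3.141, 0.002, -3.109]
force: [-0.6, -0.5, -2.6]
gripper_width: 0.0616
gripper_force: 56.9
```

>>> play_rows([
  {"fingers": 0.2, "xyz": [-0.15, 0.25, 0], "yaw": 0},
  {"fingers": 0.2, "xyz": [-0.3, 0.5, 0], "yaw": 0},
  {"fingers": 0.2, "xyz": [-0.5, 0.8, 0], "yaw": 0},
])

```text
t: 29.62
ee_pos: [0.5322, 0.0195, 0.1193]
orientation: [-3.141, 0.001, -3.11]
force: [0.8, -0.4, -1.4]
gripper_width: 0.061
gripper_force: 56.9
```

>>> play_rows([
  {"fingers": 0.2, "xyz": [-0.15, 0.25, 0], "yaw": 0.05},
  {"fingers": 0.2, "xyz": [-0.3, 0.5, 0], "yaw": 0.1},
  {"fingers": 0.2, "xyz": [-0.55, 0.8, 0], "yaw": 0.162},
  {"fingers": 0.2, "xyz": [-0.55, 0.8, 0], "yaw": 0.162},
  {"fingers": 0.2, "xyz": [-0.55, 0.8, 0], "yaw": 0.162},
])

```text
t: 30.25
ee_pos: [0.6097, 0.1411, 0.1187]
orientation: [-3.141, -0.001, 2.921]
force: [-0.0, -0.3, -1.2]
gripper_width: 0.0615
gripper_force: 56.7
```

```bash
cat >> h.py <<'E'
def traycheck(name,L,B,zoff,half):
    p,d,W=wrist(name); s=bot.get_state(); e=s["ee_pos"]; print(e.round(4) if hasattr(e,'round') else e,s["orientation"],s["gripper_width"])
    R=Ro.from_euler("xyz",s["orientation"]).as_matrix(); Q=(W-e)@R
    m=(abs(Q[...,1])<.06)&(W[...,2]>.019)&(W[...,2]<.027)&(Q[...,0]>.03)&(Q[...,0]<.11); T=Q[m]
    if len(T): print("rim",len(T),np.percentile(T,[1,50,99],axis=0).round(4).tolist())
    zt=zoff; f=(abs(Q[...,1])<.06)&(Q[...,2]<-zt+.035)&(Q[...,2]>-zt+.005)&(Q[...,0]>.04)&(Q[...,0]<.065); F=Q[f]
    print("carton front y",np.percentile(F[:,1],[1,99]).round(4),"x",np.median(F[:,0]).round(4),"centre x",np.median(F[:,0]).round(4)-half)
E
python3 - <<'E'
from h import *
traycheck("w13",.122,.079,.072,.053); plan(.6415,.192,.05,-.223+np.pi)
W=np.load("w13.npz")["W"]; rect("st",comp(W,(.642,.193),.085,.0065,.028,5))
E
```

```text
[0.6096 0.1406 0.1187] [-3.14114286e+00 -6.59265273e-04  2.92007865e+00] 0.061399730759392195
rim 388 [[0.032, 0.0169, 0.0922], [0.0395, 0.0364, 0.0939], [0.0421, 0.0594, 0.0959]]
carton front y [-0.0277  0.0307] x 0.0529 centre x -9.999999999999593e-05
xyz [-0.132, 0.381, 0.458] yaw 0.001
st 3375 [639.7, 193.3] 120.1 83.1 long axis -0.227
```

View pics/w13.png

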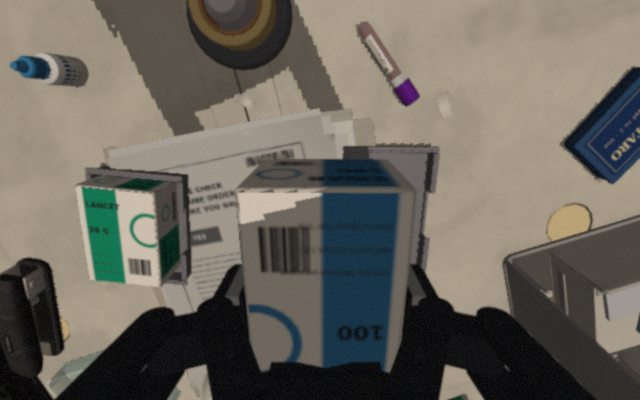

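The lancet carton sits squarely in its tray at (130,230). The swab carton is held level, with the corner of its tray at (430,150).

>>> play_rows([
  {"fingers": 0.2, "xyz": [-0.132, 0.2, 0], "yaw": 0},
  {"fingers": 0.2, "xyz": [-0.132, 0.371, 0.1], "yaw": 0},
  {"fingers": 0.2, "xyz": [-0.132, 0.371, 0.35], "yaw": 0},
  {"fingers": 0.2, "xyz": [-0.132, 0.371, 0.62], "yaw": 0},
  {"fingers": 0.2, "xyz": [-0.132, 0.371, 0.62], "yaw": 0},
  {"fingers": 0.2, "xyz": [-0.132, 0.371, 0.62], "yaw": 0},
])

```text
t: 31.05
ee_pos: [0.6421, 0.191, 0.0265]
orientation: [3.141, 0.0, 2.919]
force: [-0.1, 0.3, -1.7]
gripper_width: 0.0612
gripper_force: 56.6
```

Run:
```python
from h import *
traycheck("w14",.122,.079,.072,.053)
```

```text
[0.6426 0.1912 0.0271] [3.14083163e+00 1.47756741e-03 2.91947460e+00] 0.0616971815957651
rim 1969 [[0.0444, -0.0401, 0.0007], [0.0596, 0.0012, 0.0023], [0.0629, 0.0424, 0.0062]]
carton front y [-0.0284  0.03  ] x 0.0534 centre x 0.0004000000000000045
```

View pics/w14.png

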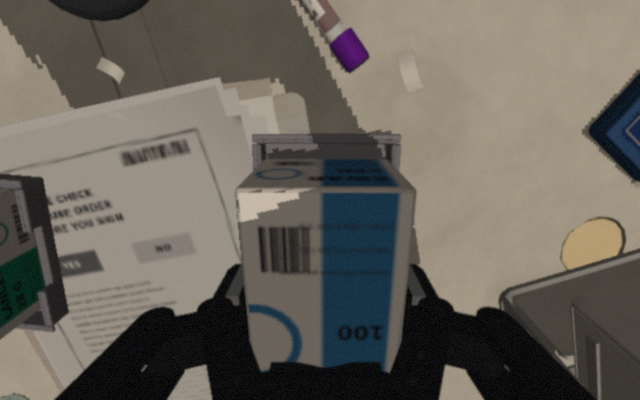

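The swab carton is centred over its tray to within 2 mm, with the tray rim at rows 135–170.

>>> play_rows([
  {"fingers": 0.2, "xyz": [0.008, 0.002, 0.08], "yaw": 0},
  {"fingers": 0.2, "xyz": [0.008, 0.002, 0.16], "yaw": 0},
  {"fingers": 0.2, "xyz": [0.008, 0.002, 0.243], "yaw": 0},
  {"fingers": 0.2, "xyz": [0.008, 0.002, 0.243], "yaw": 0},
  {"fingers": 0.2, "xyz": [0.008, 0.002, 0.243], "yaw": 0},
])

```text
t: 31.72
ee_pos: [0.6406, 0.1915, -0.0115]
orientation: [-3.141, -0.001, 2.92]
force: [0.1, 0.0, -1.9]
gripper_width: 0.0614
gripper_force: 60.3
```

>>> play_rows([
  {"fingers": 1, "xyz": [0, 0, 0], "yaw": 0},
  {"fingers": 1, "xyz": [0, 0, 0], "yaw": 0},
  {"fingers": 1, "xyz": [0, 0, 0], "yaw": 0},
  {"fingers": 1, "xyz": [0, 0, 0], "yaw": 0},
  {"fingers": 1, "xyz": [0, 0, -0.4], "yaw": 0},
  {"fingers": 1, "xyz": [0, 0, -0.8], "yaw": 0},
  {"fingers": 1, "xyz": [0, 0, -1], "yaw": 0},
  {"fingers": 1, "xyz": [0, 0, -1], "yaw": 0},
])

```text
t: 32.72
ee_pos: [0.6425, 0.192, 0.1422]
orientation: [3.139, 0.004, 2.92]
force: [-0.6, -0.2, -0.5]
gripper_width: 0.0854
gripper_force: 0.0
```

>>> play_rows([
  {"fingers": 1, "xyz": [0.5, -0.3, -0.5], "yaw": 0},
  {"fingers": 1, "xyz": [1, -0.4, -1], "yaw": 0},
  {"fingers": 1, "xyz": [1, -0.4, -1], "yaw": 0},
  {"fingers": 1, "xyz": [1, -0.4, -1], "yaw": 0},
  {"fingers": 1, "xyz": [1, -0.4, -1], "yaw": 0},
])

```text
t: 33.35
ee_pos: [0.4806, 0.1662, 0.2903]
orientation: [3.141, 0.002, 2.92]
force: [0.1, 0.8, -0.0]
gripper_width: 0.0851
gripper_force: 0.0
```

Run:
```python
from h import *
p,d,W=wrist("w15"); s=bot.get_state(); print(s["ee_pos"],s["t"])
for n,c,z in (("lancet",(.604,-.037),.051),("swab",(.642,.192),.061)):
    Q=comp(W,c,.075,z-.006,z+.007,3); rect(n,Q); print(np.median(Q[:,2]),np.linalg.lstsq(np.c_[Q[:,:2],np.ones(len(Q))],Q[:,2],rcond=None)[0][:2])
circ("tape",W,(.4507,.1065),.05,.034,.046); circ("label",W,(.436,.341),.05,.034,.046)
circ("tpost",W,(.4507,.1065),.02,.047,.06); circ("lpost",W,(.436,.341),.012,.046,.06)
```

```text
[0.48122227 0.16614992 0.28911839] 33.4
lancet 1237 [592.2, -31.9] 69.6 66.2 long axis -0.331
0.05190011640848624 [ 0.01430333 -0.00278091]
swab 2780 [639.2, 193.2] 104.4 61.6 long axis -0.223
0.0623486842384573 [0.00616829 0.00326464]
tape 975 [450.5, 108.6] 30.0 zmed 0.0399
label 2079 [436.2, 343.0] 34.3 zmed 0.0412
tpost 333 [450.9, 107.1] 14.2 zmed 0.0524
lpost 106 [436.5, 341.6] 7.3 zmed 0.0502
```

View pics/w15.png

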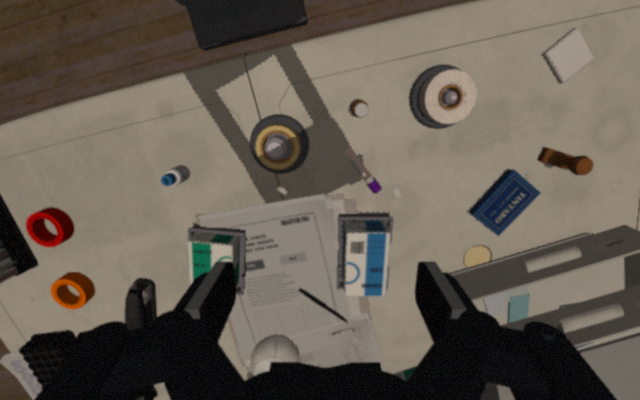

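All four items are seated: the rolls at (278,145) and (447,97), and the cartons at (215,262) and (364,255). The heights and offsets are within tolerance, and the lancet carton was already measured in full before the finger partly hid it here.

```bash
python3 -c "
from plant import bot
print(bot.sign_off())"
```

```text
the job is handed in; nothing more can be done
None
```

The job is handed in at about 33 s: both rolls are seated on their own spindles and both cartons stand flat in their own trays, all within tolerance by my last camera measurements, and the arm never went near the blood rack; the sign-off gave no verdict.

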